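Turn a jar lid over through the twist chute into the pressing mould

TASK

Slide the square aluminium mould along the board until it stands squarely against the foot of the lid turner, centred under its outlet. Then push the bamboo jar lid along the turner's feed tray, without picking it up, and over the edge into the twisted chute, so that it drops through, comes out turned over and lies flat in the mould with its plug side up, ready for its sealing ring. Leave the measuring cup, the rice paddle and the chopsticks where they lie.

Things in the scene. Friction and masses are not known exactly. Their poses are not given: they have to be found in the camera images.
- turner: Lid turner, fixed: steel stand 120 mm wide, 280 mm tall; hopper above a polished wire cage twisted a half turn (215 to 88 mm up), outlet slide below. Origin on the board's top (26 mm above the work surface) under the cage's upright axis; z up, y the way lids are pushed in and come out, x across. A lid pushed in at y = -10 mm slides through in half a second.
- edge (a point): Middle of the feed tray's front edge, on its top (turner frame 0, -10.5, 262 mm), axes as the turner's. The level tray, 90 mm wide, runs back to y = -166 mm and is open there; 12 mm rims (86 mm apart inside) narrow over the last 35 mm to 51 mm at this edge. Pushed at about 50 mm/s, a lid tips and drops in by itself once its centre is 5 to 15 mm past it.
- hopper (a point): Middle of the hopper's far top edge (turner frame 0, 50, 280 mm): its sloping far wall, 18 mm taller than the feed tray, stops a lid that is pushed too far. Clear cheeks, 52 mm apart inside and 20 mm taller than the tray, run from the edge to here on both sides.
- lip (a point): Middle of the outlet slide's lip (turner frame 0, 44, 25.5 mm), its underside 23 mm above the board, slide 56 mm wide outside. The mould goes under it.
- dock (a point): Where the mould's centre is when it stands against the foot, centred under the outlet: turner frame 0, 81, 10 mm; axes as the turner's. The foot is a steel plate 10 mm thick and 120 mm wide whose straight front edge, at y = 26 mm in the turner frame, is the stop for the mould.
- lid_center (a point): Centre, half-way up, of the loose bamboo jar lid: a solid round, 14 g, 42 mm across, 10 mm thick: a flat flange 42 mm across and 5.4 mm thick, below it a tapered plug 30 to 40 mm across, 4.6 mm high. At the start it lies plug down on the feed tray. Its z points from plug to flat side: up at the start, down when it is turned over.
- mould_center (a point): Centre, half-way up, of the loose square aluminium pressing mould, an open tray 110 by 110 mm outside, 20 mm high, walls and floor 4 mm thick, about 0.28 kg, standing on the board in front of the outlet; x and y run along its sides, z up. It slides easily (friction about 0.3).
- cup: Glass measuring cup, 82 mm across at the rim, 88 mm high, origin under its centre. Bystander.
- paddle: Green hard silicone rice paddle lying on the board, about 195 mm long, 9 mm thick; origin on its underside at the neck, x towards the blade. Bystander.
- chopstick_a: Lacquered wooden chopstick lying on the board, 230 mm long, 7 mm thick; origin under its middle, x along it. Bystander.
- chopstick_b: The other chopstick of the pair, alike. Bystander.
Mind the look-alikes: they are no part of the job. What is meant by the part that bears mould_center is not purple or turquoise, and is the larger of those in its own colour.

How it is judged (in metres and radians):
On the way, in this order (a step that is already met when the one before it is completed fails the run):
1. the mould stands under the outlet: its centre within 15 mm of the dock point and its sides within 0.15 rad of the turner's, the lid still on the feed tray (horizontal distance between mould_center and dock below 0.015 m and (angle between the x axis of mould_center and the x axis of turner, either way round below 0.15 rad or angle between the x axis of mould_center and the y axis of turner, either way round below 0.15 rad) and z of lid_center in the frame of turner above 0.25 m), for 0.2 s.
2. the lid drops through the twisted cage (x of lid_center in the frame of turner between -0.03 and 0.03 m and y of lid_center in the frame of turner between -0.03 and 0.03 m and z of lid_center in the frame of turner between 0.1 and 0.21 m), for 0.02 s.
At the end, for the whole second after the job is handed in: The mould stands level on the board under the outlet (centre within 20 mm of the dock point, sides within 0.15 rad of the turner's), and the lid rests flat on the mould's floor, inside its walls, plug side up (within 0.14 rad of fully turned over) ((angle between the x axis of mould_center and the x axis of turner, either way round below 0.15 rad or angle between the x axis of mould_center and the y axis of turner, either way round below 0.15 rad) and horizontal distance between mould_center and dock below 0.02 m and angle between mould_center's own z axis and vertical below 0.06 rad and x of lid_center in the frame of mould_center between -0.034 and 0.034 m and y of lid_center in the frame of mould_center between -0.034 and 0.034 m and z of lid_center in the frame of mould_center between -0.006 and 0.006 m and angle between lid_center's own z axis and vertical above 3 rad); the robot touches nothing.
It fails at once if the lid is lifted more than 25 mm off the feed tray (z of lid_center in the frame of turner above 0.292 m).
It fails at once if the mould is lifted more than 15 mm off the board (height (world z) of mould_center above 0.051 m).
It fails at once if the measuring cup is shifted by more than 25 mm (distance of cup from where it was at the start of the episode above 0.025 m).
It fails at once if the rice paddle is shifted by more than 25 mm (distance of paddle from where it was at the start of the episode above 0.025 m).
It fails at once if the chopsticks are shifted by more than 25 mm (distance of any of chopstick_a, chopstick_b from where it was at the start of the episode above 0.025 m).
It also fails if it takes over 64 s, if anything falls off the work surface, if the arm or the gripper's body presses on something with over 40 N, if the wrist force passes 120 N, or if a joint passes its speed limit or range.

ROBOT

A 6-joint arm with a two-finger parallel gripper is mounted at the origin on the work surface. World frame = base frame: x ahead of the robot, y to its left, z up, the work surface at z = 0. Lengths are in mm, angles in rad, forces in N, time in s.
With the tool pointing down it reaches from about 275 to 1000 mm from the base axis. Payload 8.4 kg.
Tool frame: the origin (TCP) lies on the centre line of the jaws, within the pads' length; the fingertips stand r.tip_reach ahead of it and the grasp point (between the pads) lies 11 mm behind it (r.tip_reach is the distance from the TCP to the fingertips, in mm); z points along the fingers, y is the line along which they close (so a half turn about z gives the same grasp; the last joint's range is limited). The gripper opens to 85 mm and grips with 20 to 120 N. Pads are 22 mm wide; open, the fingers measure 114 mm over their backs; the gripper's body (76 mm by 85 mm) begins 54 mm behind the grasp point. The pads swing forward as they close: fully open they stand 13 mm farther back than shut.
Start: joints at [-1.225, 0.353, 1.633, -0, 1.155, -0.002], TCP at [213.018, -587.581, 239.281] pointing down, gripper open.
Joint ranges: [-2.63, 2.63], [-0.92, 2.1], [0.06, 2.66], [-1.3, 4.44], [0, 2.69], [-3.02, 3.02]. Speed limits (rad/s): [2.22, 2.22, 2.79, 3.14, 3.14, 3.14].

INTERFACE

Orientations are given as [roll, pitch, yaw] about the fixed x, y, z axes, in that order (R = Rz(yaw) Ry(pitch) Rx(roll)).
In Python, from rig import r gives the robot as it stands.
- The arm moves only by the tool carry_out, never from a script. Its argument "targets" is a list of rows, each an object with "dp": the shift along the tool's x, y, z in mm, a list of three; "yaw": the turn about the tool's z in degrees. A call has 1 to 12 rows; each row is the pose to reach, as a shift and turn from the pose commanded when the call began, along the tool's axes at that moment; what a row does not reach only later rows make up. A row lasts 1/8 s, in which the tool goes at most 62.5 mm and 10.7 degrees, less where a joint would pass 70% of its speed; a pose out of reach is approached as far as the arm can. A call with a gripper value outside its range is refused whole. "fingers" is the opening, from -1 (shut) to 1 (fully open), so that 0 is half open, set as the call begins (left out, the last holds). The fingers move at their own pace and stop on an object; "grip_force" is the grip in N (left out, the last holds). Time passes only in rows, so rows that repeat a pose let the fingers close. It gives the time, the measured TCP pose, the force, the opening and the grip force at its end, in the units of the state.
- r.sense(): the state, without advancing time (a new reading comes with each control period).
- r.grab_frame(name): name is "scene" or "side" or "wrist"; returns the picture (384x512x3 uint8, red, green, blue); there is no depth.
- r.get_calibration(name): a dict with "fx", "fy", "cx", "cy" (pixels), "dist_coeffs" ([k1, k2, p1, p2, k3] as OpenCV has them; the pictures are not rectified), "rvec" (rotation vector, rad) and "tvec" (3), from world to camera coordinates, as OpenCV has them. Camera axes: x right, y down, z forward; pixel columns grow to the right and rows downward; lengths in mm; the calibration is good to about 2 mm. A picture is of the moment at which its call begins: read the wrist's pose just before it. get_calibration takes no time and is no camera call; for the wrist camera it gives the pose at the moment of the call.
- r.sign_off(): hands the job in; it is judged then, once.
The state is a dict: "clock": time; "qpos": joint angles; "qvel": joint speeds; "joint_efforts": joint torques, N m; "eef_pos": TCP position; "tcp_rot": TCP orientation; "contact_force": force on the tool from outside, world axes, zero at the start; "wrist_torque": the same for the moment, N m; "opening": opening from 0.0 (shut) to 1.0 (fully open); "grasp_force": force on a finger pad.
Only numpy, scipy, OpenCV 4.12 (cv2) and the standard library are available. Lean on these libraries where they do the work, as an engineer would, in place of code of your own. Each camera call takes 0.05 s, during which the arm holds its last target. There are 200 camera calls.

## Working session

There is one attempt and no reset: what is moved stays moved. The work goes in short steps, Python scripts to look and compute and a tool call to move; the robot and the scene stay as the last step left them, time stands still between calls to the robot, and variables do not carry over. Pictures are saved under pics/ and viewed, at most 10 in all, crops included, and the job is handed in when it is done.

Besides the shell and the picture viewer there is one more tool, called after ">>>" as name([rows], argument=value, ...), one row to a line, values as JSON. carry_out: Moves the arm, as the interface text tells. Its arguments: {"type":"object","properties":{"targets":{"type":"array","items":{"type":"object","properties":{"dp":{"type":"array","items":{"type":"number"}},"yaw":{"type":"number"}}}},"fingers":{"type":"number"},"grip_force":{"type":"number"}},"required":["targets"]}

```bash
mkdir -p pics; python3 - <<'E'
from rig import r
import cv2,numpy as np
print(r.sense(), r.tip_reach)
ims=[]
for n in("scene","side","wrist"):
    im=r.grab_frame(n); cv2.imwrite(f"pics/{n}0.png",im[:,:,::-1]); c=r.get_calibration(n); print(n,c)
E
ls
```

```text
{'clock': 0.0, 'qpos': array([-1.22541866e+00,  3.53653340e-01,  1.63414160e+00,  5.00221496e-06,
        1.15525182e+00, -2.41834833e-03]), 'qvel': array([-0.00077669, -0.00086478,  0.0013092 , -0.00056601, -0.00125839,
        0.00101209]), 'joint_efforts': array([-3.29416391e-03, -6.05260277e+01, -3.42072451e+01, -5.69255960e-06,
        9.44688858e-03, -6.78252991e-05]), 'eef_pos': array([ 212.84238787, -587.12391248,  238.55526195]), 'tcp_rot': array([-3.14013856e+00, -8.09008928e-06,  3.47793989e-01]), 'contact_force': array([ 0.63295187, -0.81879649, -0.64401839]), 'wrist_torque': array([ 0.00409841, -0.02453764,  0.07252058]), 'grasp_force': 0.0, 'opening': 0.998442377030771} 8.0
scene {'fx': 493.0724191598052, 'fy': 493.0724191598052, 'cx': 255.54754406337918, 'cy': 189.81901647858572, 'dist_coeffs': array([-0.00014658,  0.        ,  0.        ,  0.        ,  0.        ]), 'rvec': array([ 2.4023736 ,  0.87071422, -0.28417029]), 'tvec': array([-471.15106538,  -69.07657441, 1686.6879229 ])}
side {'fx': 420.4547149218125, 'fy': 420.4547149218125, 'cx': 257.54393192094284, 'cy': 192.49862083781088, 'dist_coeffs': array([-0.14007735,  0.        ,  0.        ,  0.        ,  0.        ]), 'rvec': array([ 2.17976278, -0.87100779,  0.37023876]), 'tvec': array([-281.5402124 ,  453.4300584 , 1196.66513403])}
wrist {'fx': 313.72062132170464, 'fy': 313.72062132170464, 'cx': 257.7257307244726, 'cy': 192.57426436175396, 'dist_coeffs': array([-0.03977775,  0.        ,  0.        ,  0.        ,  0.        ]), 'rvec': array([-2.34631554,  1.64440957,  0.26658363]), 'tvec': array([-625.93020367,  -41.5744525 ,  378.55102962])}
pics
```

View pics/scene0.png

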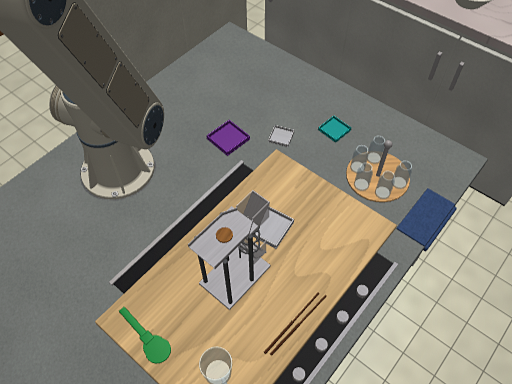

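View pics/side0.png

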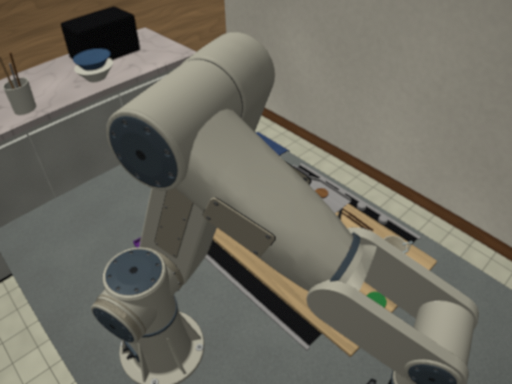

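The scene view shows the turner at about (235,245) with the lid at (224,235). The mould is silver, at about (275,225) and partly hidden behind the hopper. The small grey tray at (281,135) is a look-alike. In the side view the arm hides most of the board. I'll enlarge the scene crop next.

```bash
cat > h.py <<'E'
import cv2,numpy as np
from rig import r
def ray(c,uv,z):
    uv=np.array(uv,float).reshape(-1,1,2)
    K=np.array([[c['fx'],0,c['cx']],[0,c['fy'],c['cy']],[0,0,1]])
    n=cv2.undistortPoints(uv,K,c['dist_coeffs']).reshape(-1,2)
    R=cv2.Rodrigues(c['rvec'])[0]; o=-R.T@c['tvec']
    d=np.c_[n,np.ones(len(n))]@R
    return o+d*((z-o[2])/d[:,2])[:,None]
def proj(c,P):
    K=np.array([[c['fx'],0,c['cx']],[0,c['fy'],c['cy']],[0,0,1]])
    return cv2.projectPoints(np.array(P,float).reshape(-1,3),c['rvec'],c['tvec'],K,c['dist_coeffs'])[0].reshape(-1,2)
E
python3 - <<'E'
from h import *
im=cv2.imread("pics/scene0.png")
cr=im[180:315,175:310]
cv2.imwrite("pics/crop0.png",cv2.resize(cr,None,fx=4.4,fy=4.4,interpolation=cv2.INTER_CUBIC))
E
```

```text
(no output)
```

View pics/crop0.png

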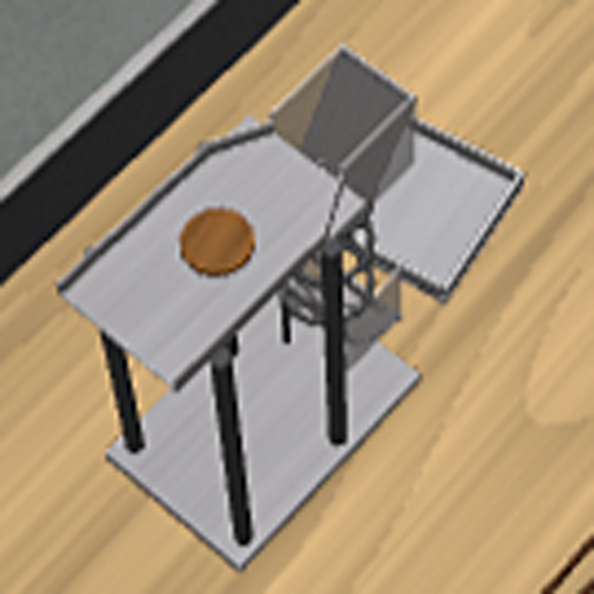

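```bash
python3 - <<'E'
from h import *
c=r.get_calibration("scene")
f=lambda p,z: ray(c,np.array(p)/4.4+[175,180]-0.4,z)
np.set_printoptions(precision=1,suppress=True)
F=f([(107,457),(240,568),(418,376)],36); print("foot",F)
d=F[1]-F[0]; print(np.linalg.norm(d),np.degrees(np.arctan2(d[1],d[0])))
d=F[2]-F[1]; print(np.linalg.norm(d),np.degrees(np.arctan2(d[1],d[0])))
M=f([(415,124),(523,176),(445,298)],46); print("mould",M)
d=M[2]-M[1]; print(np.linalg.norm(d),np.degrees(np.arctan2(d[1],d[0])))
d=M[1]-M[0]; print(np.linalg.norm(d),np.degrees(np.arctan2(d[1],d[0])))
H=f([(343,47),(412,97)],306);print("hop",H,H.mean(0))
d=H[1]-H[0]; print(np.linalg.norm(d),np.degrees(np.arctan2(d[1],d[0])))
T=f([(61,289),(178,386)],289);print("tray back",T)
d=T[1]-T[0]; print(np.linalg.norm(d),np.degrees(np.arctan2(d[1],d[0])))
print("lid",f([(217,240)],298), )
im=cv2.imread("pics/scene0.png"); hsv=cv2.cvtColor(im,cv2.COLOR_BGR2HSV)
m=cv2.inRange(hsv[210:260,200:250],(5,120,60),(20,255,255)); n,l,s,ce=cv2.connectedComponentsWithStats(m); print(s,ce)
# bystanders on board
print("chop",ray(c,[(265,352),(320,293),(325,296),(271,354)],30))
print("paddle",ray(c,[(122,311),(156,350),(172,358)],31)); print("cup", ray(c,[(216,365)],114))
print("rails/back", ray(c,[(238,165),(280,152),(396,230)],26))
E
```

```text
foot [[ 518.3 -135.5   36. ]
 [ 634.5 -136.4   36. ]
 [ 636.6   38.2   36. ]]
116.18735537158541 -0.43692381418107795
174.63101853438224 89.30203644769705
mould [[513.8 186.   46. ]
 [598.9 200.6  46. ]
 [617.1  90.8  46. ]]
111.28645560177888 -80.61293544143348
86.39121457808783 9.727328656026781
hop [[551.2  67.5 306. ]
 [604.   66.  306. ]] [577.6  66.8 306. ]
52.842306819002026 -1.5761221443346942
tray back [[ 528.8 -145.9  289. ]
 [ 617.8 -147.9  289. ]]
89.02542653890117 -1.2797991187217508
lid [[577.8 -71.8 298. ]]
[[   0    0   50   50 2304]
 [  16   18   17   15  195]
 [   0   21    1    1    1]] [[24.6 24.5]
 [23.9 24.7]
 [ 0.  21. ]]
chop [[ 784.5 -163.3   30. ]
 [ 798.9   64.    30. ]
 [ 815.    65.7   30. ]
 [ 799.9 -157.2   30. ]]
paddle [[ 409.5 -330.1   31. ]
 [ 560.4 -344.    31. ]
 [ 607.8 -331.5   31. ]]
cup [[ 728.6 -283.9  114. ]]
rails/back [[317.5 262.9  26. ]
 [391.4 397.5  26. ]
 [856.8 382.2  26. ]]
```

The crop shows the turner foot corners, the tray, the lid (crop 217,242) and three mould corners. The mould sits at about (554,137) mm with yaw about 9.5°, its side measures 111 mm as it should, and the dock is near (578,97). Next I'll plan a wrist view of the mould.

```bash
cat >> h.py <<'E'
from scipy.spatial.transform import Rotation as Ro
def plan(p,yawdeg):
    s=r.sense(); R=Ro.from_euler('xyz',s['tcp_rot'])
    dp=R.inv().apply(np.array(p,float)-s['eef_pos'])
    dy=(np.degrees(s['tcp_rot'][2])-yawdeg+180)%360-180
    print("t",round(s['clock'],2),"pos",s['eef_pos'].round(1),"yaw",np.degrees(s['tcp_rot'][2]).round(2),"-> dp",dp.round(1),"yaw",round(dy,2),"F",s['contact_force'].round(1))
E
python3 - <<'E'
from h import *
c=r.get_calibration("wrist"); R=cv2.Rodrigues(c['rvec'])[0]; o=-R.T@c['tvec']; s=r.sense()
T=Ro.from_euler('xyz',s['tcp_rot']); print("cam in tool",T.inv().apply(o-s['eef_pos']),"axes",T.inv().apply(R))
plan([575,215,420],10)
E
```

```text
cam in tool [  80.83864923    0.80807858 -133.89756562] axes [[ 5.06690351e-04  9.99998468e-01 -1.67520922e-03]
 [-9.48486005e-01 -5.01495222e-05 -3.16819026e-01]
 [-3.16818625e-01  1.74944164e-03  9.48484527e-01]]
t 0.15 pos [ 212.9 -587.3  238.7] yaw 19.93 -> dp [ 613.9 -631.  -180.6] yaw 9.93 F [ 0.3 -0.5 -0.3]
```

>>> carry_out([
  {"dp": [0, 0, -60]},
  {"dp": [0, 0, -120]},
  {"dp": [38, -39, -170]},
  {"dp": [76, -78, -180]},
  {"dp": [114, -117, -180]},
  {"dp": [152, -156, -180]},
  {"dp": [190, -195, -180]},
  {"dp": [228, -234, -180]},
  {"dp": [266, -273, -180]},
  {"dp": [304, -312, -180]},
  {"dp": [342, -351, -180]},
  {"dp": [380, -390, -180]},
])

```text
schema error: expected keys dp, yaw
```

>>> carry_out([
  {"dp": [38, -40, 0], "yaw": 2},
  {"dp": [76, -80, 0], "yaw": 4},
  {"dp": [114, -120, 0], "yaw": 6},
  {"dp": [152, -160, 20], "yaw": 8},
  {"dp": [190, -200, 40], "yaw": 10},
  {"dp": [215, -225, 60], "yaw": 10},
  {"dp": [225, -235, 70], "yaw": 10},
  {"dp": [225, -235, 70], "yaw": 10},
  {"dp": [225, -235, 70], "yaw": 10},
])

```text
clock: 1.27
eef_pos: [344.6, -291.2, 169.8]
tcp_rot: [3.141, -0.0, 0.173]
contact_force: [0.2, 0.5, 0.7]
opening: 0.999
grasp_force: 0.0
```

```bash
python3 - <<'E'
from h import *
import pickle
plan([575,215,350],10)
pickle.dump(r.get_calibration("wrist"),open("w1.pkl","wb")); im=r.grab_frame("wrist"); cv2.imwrite("pics/w1.png",im[:,:,::-1])
E
```

```text
t 1.27 pos [ 344.6 -291.2  169.8] yaw 9.91 -> dp [ 314.1 -458.8 -180.5] yaw -0.09 F [0.2 0.5 0.7]
```

View pics/w1.png

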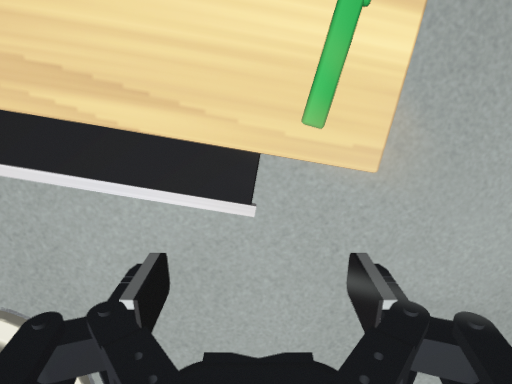

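The first call was refused because its rows had no yaw, and only the second ran. The arm stopped clear of everything. The wrist view shows the paddle handle at (315,120). I'll go up and across.

>>> carry_out([
  {"dp": [0, 0, -60], "yaw": 0},
  {"dp": [0, 0, -120], "yaw": 0},
  {"dp": [0, 0, -180], "yaw": 0},
  {"dp": [20, -30, -230], "yaw": 0},
  {"dp": [50, -75, -240], "yaw": 0},
  {"dp": [80, -120, -240], "yaw": 0},
  {"dp": [110, -165, -240], "yaw": 0},
  {"dp": [140, -210, -240], "yaw": 0},
  {"dp": [170, -255, -240], "yaw": 0},
  {"dp": [200, -300, -240], "yaw": 0},
  {"dp": [230, -345, -240], "yaw": 0},
  {"dp": [260, -390, -240], "yaw": 0},
])

```text
clock: 2.82
eef_pos: [534.4, 139.7, 410.1]
tcp_rot: [3.141, -0.001, 0.172]
contact_force: [0.3, -0.3, -0.7]
opening: 0.998
grasp_force: 0.0
```

>>> carry_out([
  {"dp": [15, -30, 0], "yaw": 0},
  {"dp": [31, -60, 20], "yaw": 0},
  {"dp": [31, -60, 60], "yaw": 0},
  {"dp": [31, -60, 60], "yaw": 0},
  {"dp": [31, -60, 60], "yaw": 0},
])

```text
clock: 3.45
eef_pos: [554.3, 202.8, 351.0]
tcp_rot: [-3.141, -0.002, 0.172]
contact_force: [-0.3, -0.2, 0.6]
opening: 1.003
grasp_force: 0.0
```

```bash
python3 - <<'E'
from h import *
import pickle
plan([555,205,350],10)
pickle.dump(r.get_calibration("wrist"),open("w2.pkl","wb")); im=r.grab_frame("wrist"); cv2.imwrite("pics/w2.png",im[:,:,::-1])
E
```

```text
t 3.45 pos [554.3 202.8 351. ] yaw 9.86 -> dp [ 1.  -2.1  1. ] yaw -0.14 F [-0.3 -0.2  0.6]
```

View pics/w2.png

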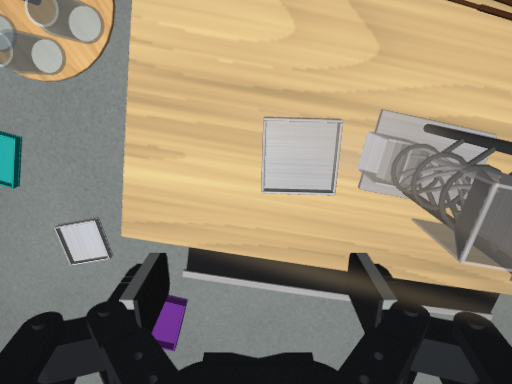

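The wrist view shows the whole mould, with corners at about (264,118), (341,119), (337,193) and (262,192). The foot's front edge runs from (383,110) to (360,188), and the lip is at about x = 365, rows 135–172.

```bash
python3 - <<'E'
from h import *
import pickle
np.set_printoptions(precision=1,suppress=True)
c=pickle.load(open("w2.pkl","rb")); im=cv2.imread("pics/w2.png"); hsv=cv2.cvtColor(im,cv2.COLOR_BGR2HSV)
m=cv2.inRange(hsv,(0,0,0),(180,60,255)); m[:, :250]=0; m[:105]=0; m[215:]=0; m[:,350:]=0
cs=max(cv2.findContours(m,0,cv2.CHAIN_APPROX_NONE)[0],key=cv2.contourArea)
P=ray(c,cs.reshape(-1,2),46)[:,:2]
(ce,sz,a)=cv2.minAreaRect(P.astype(np.float32)); print("mould",ce,sz,a, cv2.boxPoints(((ce),sz,a)))
cq=ray(c,[(264,118),(341,119),(337,193),(262,192)],46); print(cq,cq.mean(0))
F=ray(c,[(383,110),(360,188)],36); print("foot front",F,F.mean(0)); d=F[0]-F[1]; print(np.linalg.norm(d),np.degrees(np.arctan2(d[1],d[0])))
L=ray(c,[(364,134),(360,171)],51.5); print("lip",L,L.mean(0)); d=L[0]-L[1]; print(np.linalg.norm(d),np.degrees(np.arctan2(d[1],d[0])))
E
python3 - <<'E'
import cv2
im=cv2.imread("pics/w2.png")[95:215,330:510]
cv2.imwrite("pics/w2c.png",cv2.resize(im,None,fx=4.4,fy=4.4,interpolation=cv2.INTER_CUBIC))
E
```

```text
mould (553.4874877929688, 139.3960418701172) (110.80469512939453, 109.95764923095703) 8.270692825317383 [[490.8 185.8]
 [506.6  77. ]
 [616.2  93. ]
 [600.4 201.8]]
[[598.1 200.   46. ]
 [615.3  95.5  46. ]
 [510.1  74.3  46. ]
 [492.6 183.9  46. ]] [554.  138.4  46. ]
foot front [[637.4  37.5  36. ]
 [520.9  38.7  36. ]] [579.2  38.1  36. ]
116.42622667639169 -0.5586224344349541
lip [[601.4  60.5  51.5]
 [549.5  51.7  51.5]] [575.5  56.1  51.5]
52.62584412543735 9.548487806597855
```

View pics/w2c.png

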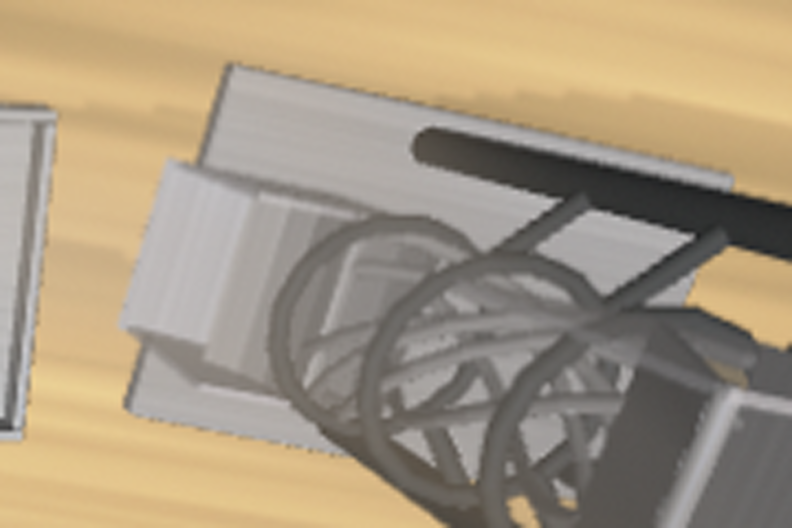

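The crop puts the lip ends at (172,160) and (120,326), and the foot's front edge from (230,63) to (126,408).

```bash
python3 - <<'E'
from h import *
import pickle
np.set_printoptions(precision=1,suppress=True)
c=pickle.load(open("w2.pkl","rb"))
g=lambda p,z: ray(c,np.array(p)/4.4+[330,95]-0.4,z)
for n,p,z in(("foot",[(230,63),(126,408)],36),("lip",[(172,160),(120,326)],51.5)):
    F=g(p,z); d=F[0]-F[1]; print(n,F,F.mean(0),np.linalg.norm(d),np.degrees(np.arctan2(d[1],d[0])))
a=np.radians(9.3); yv=np.array([-np.sin(a),np.cos(a)])
w=np.array([553.8,139])+53*yv; print("far wall mid",w); plan([*w,90],9.3); plan([*w,42],9.3)
E
```

```text
foot [[638.5  39.5  36. ]
 [521.5  41.6  36. ]] [580.   40.6  36. ] 117.00519845667249 -1.0148827575626447
lip [[606.6  55.2  51.5]
 [552.   57.1  51.5]] [579.3  56.1  51.5] 54.59738843721323 -2.0031056796864073
far wall mid [545.2 191.3]
t 3.5 pos [554.5 202.9 351.4] yaw 9.86 -> dp [-11.8  10.  261.4] yaw 0.56 F [ 0.6 -0.1  0.2]
t 3.5 pos [554.5 202.9 351.4] yaw 9.86 -> dp [-12.   10.  309.4] yaw 0.56 F [ 0.6 -0.1  0.2]
```

>>> carry_out([
  {"dp": [-6, 5, 45], "yaw": 0.6},
  {"dp": [-12, 10, 90], "yaw": 0.6},
  {"dp": [-12, 10, 140], "yaw": 0.6},
  {"dp": [-12, 10, 190], "yaw": 0.6},
  {"dp": [-12, 10, 230], "yaw": 0.6},
  {"dp": [-12, 10, 255], "yaw": 0.6},
  {"dp": [-12, 10, 265], "yaw": 0.6},
  {"dp": [-12, 10, 265], "yaw": 0.6},
  {"dp": [-12, 10, 265], "yaw": 0.6},
], fingers=-0.4, grip_force=30)

```text
clock: 4.62
eef_pos: [544.6, 191.8, 85.8]
tcp_rot: [-3.141, -0.002, 0.163]
contact_force: [0.4, -0.1, 0.2]
opening: 0.3
grasp_force: 0.0
```

```bash
python3 - <<'E'
from h import *
plan([545.2,191.3,42],9.3)
im=r.grab_frame("wrist"); cv2.imwrite("pics/w3.png",im[:,:,::-1])
E
```

```text
t 4.62 pos [544.6 191.8  85.8] yaw 9.32 -> dp [ 0.4  0.6 43.9] yaw 0.02 F [ 0.4 -0.1  0.2]
```

View pics/w3.png

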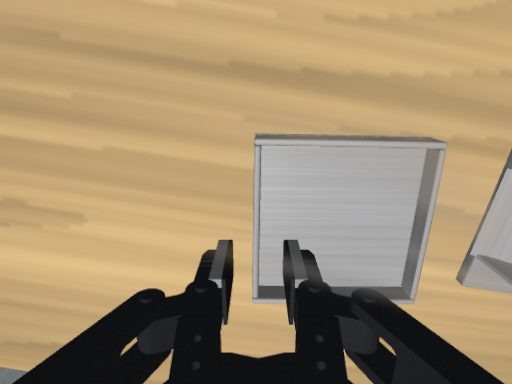

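The far wall at column 257 lies midway between the fingers (232 and 284). I'll descend and close.

>>> carry_out([
  {"dp": [0, 0, 15], "yaw": 0},
  {"dp": [0, 0, 30], "yaw": 0},
  {"dp": [0, 0, 40], "yaw": 0},
  {"dp": [0, 0, 43], "yaw": 0},
  {"dp": [0, 0, 43], "yaw": 0},
])

```text
clock: 5.3
eef_pos: [543.3, 191.5, 40.9]
tcp_rot: [3.142, 0.001, 0.163]
contact_force: [0.4, 0.4, -0.4]
opening: 0.301
grasp_force: 0.0
```

>>> carry_out([
  {"dp": [0, 0, 0], "yaw": 0},
  {"dp": [0, 0, 0], "yaw": 0},
  {"dp": [0, 0, 0], "yaw": 0},
  {"dp": [0, 0, 0], "yaw": 0},
  {"dp": [0, 0, 0], "yaw": 0},
  {"dp": [0, 0, 0], "yaw": 0},
], fingers=-1, grip_force=30)

```text
clock: 6.05
eef_pos: [543.8, 191.7, 41.7]
tcp_rot: [-3.141, -0.001, 0.163]
contact_force: [-0.5, 0.5, 5.1]
opening: 0.035
grasp_force: 33.5
```

```bash
python3 - <<'E'
from h import *
import pickle
np.set_printoptions(precision=1,suppress=True)
s=r.sense(); print(s['opening'],s['grasp_force'],s['wrist_torque'])
a=np.radians(-1.2); yv=np.array([-np.sin(a),np.cos(a)]); xv=np.array([np.cos(a),np.sin(a)])
# along-wall offset of grip from mould centre
b=s['tcp_rot'][2]; off=(s['eef_pos'][:2]-[553.8,139])@[np.cos(b),np.sin(b)]; print("off",off)
for gap in(15,3,0): plan([*(np.array([579.5,95+gap])+53*yv+off*xv),s['eef_pos'][2]],-1.2)
E
```

```text
0.034776608689777 33.52653443813324 [0.  0.1 0. ]
off -1.3594245956487576
t 6.05 pos [543.8 191.7  41.7] yaw 9.33 -> dp [30.4 34.1  0. ] yaw 10.53 F [-0.5  0.5  5.1]
t 6.05 pos [543.8 191.7  41.7] yaw 9.33 -> dp [28.4 45.9  0. ] yaw 10.53 F [-0.5  0.5  5.1]
t 6.05 pos [543.8 191.7  41.7] yaw 9.33 -> dp [27.9 48.9  0. ] yaw 10.53 F [-0.5  0.5  5.1]
```

>>> carry_out([
  {"dp": [4, 3, 0], "yaw": 1.5},
  {"dp": [8, 7, 0], "yaw": 3},
  {"dp": [12, 11, 0], "yaw": 4.5},
  {"dp": [16, 15, 0], "yaw": 6},
  {"dp": [20, 20, 0], "yaw": 7.5},
  {"dp": [24, 24, 0], "yaw": 9},
  {"dp": [28, 28, 0], "yaw": 10.5},
  {"dp": [30, 32, 0], "yaw": 10.5},
  {"dp": [30, 34, 0], "yaw": 10.5},
  {"dp": [30, 34, 0], "yaw": 10.5},
])

```text
clock: 7.3
eef_pos: [579.1, 163.0, 41.7]
tcp_rot: [-3.141, -0.001, -0.021]
contact_force: [-0.0, 1.1, 4.9]
opening: 0.038
grasp_force: 33.5
```

```bash
python3 - <<'E'
from h import *
import pickle
np.set_printoptions(precision=1,suppress=True)
plan([577,163,41.7],-1.2); s=r.sense(); print(s['opening'],s['grasp_force'])
c=r.get_calibration("wrist"); pickle.dump(c,open("w4.pkl","wb"));im=r.grab_frame("wrist"); cv2.imwrite("pics/w4.png",im[:,:,::-1])
E
```

```text
t 7.3 pos [579.1 163.   41.7] yaw -1.19 -> dp [-2.1  0.1  0. ] yaw 0.01 F [-0.   1.1  4.9]
0.03795220004587208 33.48003923892975
```

View pics/w4.png

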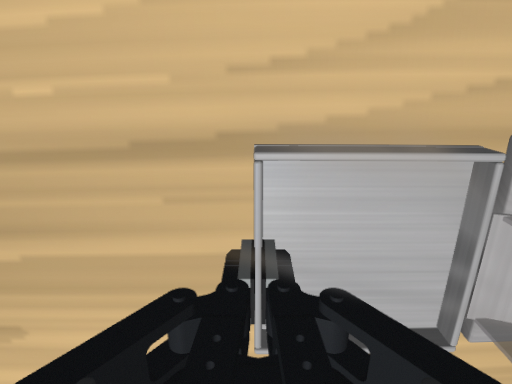

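The mould is gripped and square. Its far wall runs from (255,146) to (255,351), and the slide's lip corner is at (467,320).

```bash
python3 - <<'E'
from h import *
import pickle
np.set_printoptions(precision=1,suppress=True)
c=pickle.load(open("w4.pkl","rb"))
print(ray(c,[(255,146),(255,351),(506,154)],46)); print("lipcorner",ray(c,[(467,321),(492,214)],51.5))
E
```

```text
[[637.4 161.7  46. ]
 [528.6 164.2  46. ]
 [632.3  53.9  46. ]]
lipcorner [[549.3  58.1  51.5]
 [606.9  58.6  51.5]]
```

>>> carry_out([
  {"dp": [-1, 3, 0], "yaw": 0},
  {"dp": [-2, 6, 0], "yaw": 0},
  {"dp": [-3, 9, 0], "yaw": 0},
  {"dp": [-3, 11, 0], "yaw": 0},
  {"dp": [-3, 12, 0], "yaw": 0},
  {"dp": [-3, 12, 0], "yaw": 0},
])

```text
clock: 8.1
eef_pos: [575.7, 151.0, 41.7]
tcp_rot: [-3.141, -0.001, -0.021]
contact_force: [0.1, 2.2, 6.3]
opening: 0.038
grasp_force: 33.6
```

>>> carry_out([
  {"dp": [0, 1, 0], "yaw": 0},
  {"dp": [0, 2, 0], "yaw": 0},
  {"dp": [0, 2, 0], "yaw": 0},
])

```text
clock: 8.48
eef_pos: [575.7, 149.1, 41.7]
tcp_rot: [-3.141, -0.001, -0.021]
contact_force: [-0.1, 1.8, 5.3]
opening: 0.032
grasp_force: 33.6
```

>>> carry_out([
  {"dp": [0, 1, 0], "yaw": 0},
  {"dp": [0, 2, 0], "yaw": 0},
  {"dp": [0, 2, 0], "yaw": 0},
])

```text
clock: 8.85
eef_pos: [575.6, 148.7, 41.7]
tcp_rot: [-3.139, -0.001, -0.021]
contact_force: [-0.6, 11.7, 5.0]
opening: 0.033
grasp_force: 33.4
```

>>> carry_out([
  {"dp": [0, -1, 0], "yaw": 0},
  {"dp": [0, -1, 0], "yaw": 0},
  {"dp": [0, -1, 0], "yaw": 0},
  {"dp": [0, -1, 0], "yaw": 0},
  {"dp": [0, -1, 0], "yaw": 0},
], fingers=-0.4)

```text
clock: 9.48
eef_pos: [575.2, 147.8, 41.2]
tcp_rot: [3.141, 0.0, -0.021]
contact_force: [0.3, 0.3, 0.1]
opening: 0.299
grasp_force: 0.0
```

>>> carry_out([
  {"dp": [0, 0, -15], "yaw": 0},
  {"dp": [0, 0, -40], "yaw": 0},
  {"dp": [0, -20, -80], "yaw": 0},
  {"dp": [0, -45, -130], "yaw": 0},
  {"dp": [0, -65, -180], "yaw": 0},
  {"dp": [0, -65, -230], "yaw": 0},
  {"dp": [0, -65, -280], "yaw": 0},
  {"dp": [0, -65, -320], "yaw": 0},
  {"dp": [0, -65, -320], "yaw": 0},
  {"dp": [0, -65, -320], "yaw": 0},
])

```text
clock: 10.72
eef_pos: [576.1, 212.7, 361.4]
tcp_rot: [3.142, 0.0, -0.02]
contact_force: [0.7, 0.5, 0.2]
opening: 0.303
grasp_force: 0.0
```

```bash
python3 - <<'E'
from h import *
import pickle
plan([577,163,41.7],-1.2)
c=r.get_calibration("wrist"); pickle.dump(c,open("w5.pkl","wb"));im=r.grab_frame("wrist"); cv2.imwrite("pics/w5.png",im[:,:,::-1])
E
```

```text
t 10.72 pos [576.1 212.7 361.4] yaw -1.17 -> dp [  1.9  49.7 319.7] yaw 0.03 F [0.7 0.5 0.2]
```

View pics/w5.png

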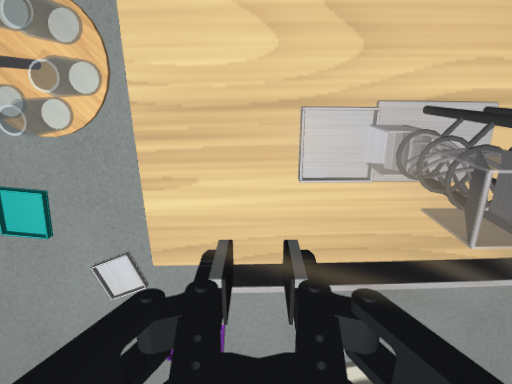

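The mould stands against the foot, square, with its left wall running from (302,107) to (299,181). The foot's front corner is at (378,101). I'll check the centring numerically, from both this image and the earlier turner fit.

```bash
python3 - <<'E'
from h import *
import pickle
np.set_printoptions(precision=1,suppress=True)
c=pickle.load(open("w5.pkl","rb"));im=cv2.imread("pics/w5.png"); hsv=cv2.cvtColor(im,cv2.COLOR_BGR2HSV)
m=cv2.inRange(hsv,(0,0,0),(180,60,255)); m[:,:285]=0; m[:90]=0; m[215:]=0; m[:,372:]=0
cs=max(cv2.findContours(m,0,cv2.CHAIN_APPROX_NONE)[0],key=cv2.contourArea).reshape(-1,2)
P=ray(c,cs,46)[:,:2]; print("mould x range",P[:,0].min(),P[:,0].max(),"ymax",P[:,1].max()); 
print(cv2.minAreaRect(P.astype(np.float32)))
print("foot corner",ray(c,[(378,101),(376,182)],36))
print("hopper far edge", ray(c,[(471,246),(477,168)],306))
E
```

```text
mould x range 520.6873668109138 631.4619487256651 ymax 152.2841674182393
((576.084228515625, 96.47842407226562), (110.7132568359375, 109.18132019042969), 89.15950775146484)
foot corner [[637.6  39.   36. ]
 [517.5  30.4  36. ]]
hopper far edge [[552.3  64.6 306. ]
 [607.7  71.8 306. ]]
```

The mould is centred to about 2 mm. It is at about (577,96.5) with yaw −0.8°, while the turner axis is at x≈578 with yaw −1.1°. I'll carry on to the lid with the tool turned 90°, so two slightly parted fingers cradle the lid's edge.

>>> carry_out([
  {"dp": [0, 0, -30], "yaw": 0},
  {"dp": [0, 0, -60], "yaw": 0},
  {"dp": [1, 33, -60], "yaw": -9},
  {"dp": [1, 66, -60], "yaw": -18},
  {"dp": [2, 99, -60], "yaw": -27},
  {"dp": [2, 132, -60], "yaw": -36},
  {"dp": [3, 165, -60], "yaw": -45},
  {"dp": [4, 198, -60], "yaw": -54},
  {"dp": [4, 231, -60], "yaw": -63},
  {"dp": [5, 264, -60], "yaw": -72},
  {"dp": [6, 297, -60], "yaw": -81},
  {"dp": [6, 330, -60], "yaw": -90},
], fingers=-0.72)

```text
clock: 12.28
eef_pos: [575.2, -118.1, 419.7]
tcp_rot: [-3.139, -0.001, 1.555]
contact_force: [0.2, 0.5, -0.2]
opening: 0.141
grasp_force: 0.0
```

>>> carry_out([
  {"dp": [0, 0, 0], "yaw": 0},
  {"dp": [0, 0, 0], "yaw": 0},
  {"dp": [0, 0, 0], "yaw": 0},
])

```text
clock: 12.65
eef_pos: [575.7, -116.3, 420.9]
tcp_rot: [-3.141, -0.0, 1.55]
contact_force: [-0.4, 0.3, -0.6]
opening: 0.142
grasp_force: 0.0
```

```bash
python3 - <<'E'
from h import *
import pickle
plan([575.5,-117,300],88.8)
c=r.get_calibration("wrist"); pickle.dump(c,open("w6.pkl","wb"));im=r.grab_frame("wrist"); cv2.imwrite("pics/w6.png",im[:,:,::-1])
E
```

```text
t 12.65 pos [ 575.7 -116.3  420.9] yaw 88.81 -> dp [-8.000e-01 -1.000e-01  1.209e+02] yaw 0.01 F [-0.4  0.3 -0.6]
```

View pics/w6.png

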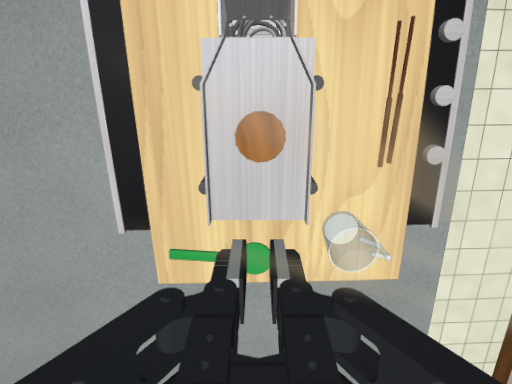

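The wrist view shows the lid at (260,137) on the tray. The tray's back corners are at (210,222) and (308,222), and its front corners at (201,38) and (315,38). The fingers are at columns 237 and 280.

```bash
cat >> h.py <<'E'
def lid(c,im,z=298):
    hsv=cv2.cvtColor(im,cv2.COLOR_BGR2HSV); m=cv2.inRange(hsv,(3,140,50),(20,255,200))
    m[:,:190]=0; m[:,330:]=0
    m=cv2.morphologyEx(m,cv2.MORPH_OPEN,np.ones((5,5)))
    cs=cv2.findContours(m,0,cv2.CHAIN_APPROX_NONE)[0]
    if not cs: print("no lid"); return
    k=max(cs,key=cv2.contourArea).reshape(-1,2); P=ray(c,k,z)[:,:2]
    (ce,R)=cv2.minEnclosingCircle(P.astype(np.float32)); print("lid",ce,"diam",2*R,"px",k.mean(0),len(k))
E
python3 - <<'E'
from h import *
import pickle
np.set_printoptions(precision=1,suppress=True)
c=pickle.load(open("w6.pkl","rb"));im=cv2.imread("pics/w6.png")
lid(c,im)
print("tray back",ray(c,[(210,222.5),(308,222)],288)); print("tray front",ray(c,[(201,38),(315,38)],288))
# row scan for edges
g=cv2.cvtColor(im,cv2.COLOR_BGR2GRAY).astype(int)
for row in(100,170,210): 
    e=np.abs(np.diff(g[row,195:325])); print(row,[(195+i,e[i]) for i in np.argsort(e)[-10:]])
E
```

```text
lid (574.9308471679688, -82.83213806152344) diam 34.3571891784668 px [254.9 149.6] 91
tray back [[ 530.5 -153.7  288. ]
 [ 621.4 -155.1  288. ]]
tray front [[533.9   2.3 288. ]
 [622.5   0.5 288. ]]
100 [(np.int64(206), np.int64(13)), (np.int64(314), np.int64(13)), (np.int64(310), np.int64(21)), (np.int64(311), np.int64(24)), (np.int64(203), np.int64(43)), (np.int64(205), np.int64(45)), (np.int64(204), np.int64(47)), (np.int64(202), np.int64(47)), (np.int64(312), np.int64(64)), (np.int64(309), np.int64(72))]
170 [(np.int64(310), np.int64(12)), (np.int64(307), np.int64(14)), (np.int64(207), np.int64(16)), (np.int64(305), np.int64(20)), (np.int64(209), np.int64(23)), (np.int64(205), np.int64(39)), (np.int64(306), np.int64(58)), (np.int64(206), np.int64(58)), (np.int64(308), np.int64(70)), (np.int64(208), np.int64(89))]
210 [(np.int64(308), np.int64(17)), (np.int64(305), np.int64(19)), (np.int64(303), np.int64(21)), (np.int64(211), np.int64(22)), (np.int64(207), np.int64(24)), (np.int64(209), np.int64(30)), (np.int64(304), np.int64(62)), (np.int64(208), np.int64(62)), (np.int64(306), np.int64(78)), (np.int64(210), np.int64(87))]
```

```bash
sed -i 's/(3,140,50),(20,255,200)/(0,70,30),(25,255,255)/; s/m\[:,:190\]=0; m\[:,330:\]=0/m[:,:214]=0; m[:,302:]=0; m[:70]=0; m[215:]=0/' h.py; python3 - <<'E'
from h import *
import pickle
c=pickle.load(open("w6.pkl","rb"));im=cv2.imread("pics/w6.png"); lid(c,im)
for y in(-123,-118): plan([577.5,y,299],89)
E
```

```text
lid (578.346435546875, -74.23139190673828) diam 41.44852828979492 px [259.88732394 136.51408451] 142
t 12.7 pos [ 575.8 -116.3  421. ] yaw 88.83 -> dp [ -6.7   1.9 122. ] yaw -0.17 F [ 0.3 -0.7 -0.7]
t 12.7 pos [ 575.8 -116.3  421. ] yaw 88.83 -> dp [ -1.7   1.8 122. ] yaw -0.17 F [ 0.3 -0.7 -0.7]
```

>>> carry_out([
  {"dp": [-2, 1, 30], "yaw": 0},
  {"dp": [-4, 2, 60], "yaw": 0},
  {"dp": [-4, 2, 85], "yaw": 0},
  {"dp": [-4, 2, 105], "yaw": 0},
  {"dp": [-4, 2, 115], "yaw": 0},
  {"dp": [-4, 2, 120], "yaw": 0},
  {"dp": [-4, 2, 122], "yaw": 0},
  {"dp": [-4, 2, 122], "yaw": 0},
  {"dp": [-4, 2, 122], "yaw": 0},
])

```text
clock: 13.82
eef_pos: [578.0, -121.2, 299.9]
tcp_rot: [3.141, 0.0, 1.55]
contact_force: [-0.0, -0.6, 0.1]
opening: 0.137
grasp_force: 0.0
```

```bash
python3 - <<'E'
from h import *
np.set_printoptions(precision=1,suppress=True)
plan([578,-120,299],88.8)
c=r.get_calibration("wrist");im=r.grab_frame("wrist")[:,:,::-1].copy(); cv2.imwrite("pics/w7.png",im)
hsv=cv2.cvtColor(im,cv2.COLOR_BGR2HSV); m=cv2.inRange(hsv,(0,70,30),(25,255,255))
u=proj(c,[[578,-74,298],[540,-74,288],[616,-74,288],[578,-95,298]]);print(u)
# lid: brown component containing predicted centre
n,l,s,ce=cv2.connectedComponentsWithStats(m); i=l[int(u[0,1]),int(u[0,0])]; print(i,s[i],ce[i]); 
k=max(cv2.findContours((l==i).astype(np.uint8),0,cv2.CHAIN_APPROX_NONE)[0],key=cv2.contourArea).reshape(-1,2)
print(cv2.minEnclosingCircle(ray(c,k,298)[:,:2].astype(np.float32)))
E
```

```text
t 13.82 pos [ 578.  -121.2  299.9] yaw 88.82 -> dp [1.2 0.  0.9] yaw 0.02 F [-0.  -0.6  0.1]
[[256.2 166.2]
 [176.5 162.9]
 [336.2 159.7]
 [257.2 210.2]]
3 [ 210  119   93   91 6549] [256.3 164.1]
((578.0120849609375, -73.93699645996094), 20.739561080932617)
```

>>> carry_out([
  {"dp": [3, 0, 1], "yaw": 0},
  {"dp": [8, 0, 2], "yaw": 0},
  {"dp": [13, 0, 2], "yaw": 0},
  {"dp": [18, 0, 2], "yaw": 0},
  {"dp": [23, 0, 2], "yaw": 0},
  {"dp": [28, 0, 2], "yaw": 0},
  {"dp": [33, 0, 2], "yaw": 0},
  {"dp": [38, 0, 2], "yaw": 0},
  {"dp": [43, 0, 2], "yaw": 0},
  {"dp": [48, 0, 2], "yaw": 0},
  {"dp": [53, 0, 2], "yaw": 0},
  {"dp": [57, 0, 2], "yaw": 0},
])

```text
clock: 15.38
eef_pos: [578.9, -63.9, 297.3]
tcp_rot: [-3.142, 0.0, 1.55]
contact_force: [-0.8, -0.0, -0.2]
opening: 0.141
grasp_force: 0.0
```

```bash
cat > look.py <<'E'
from h import *
import sys
np.set_printoptions(precision=1,suppress=True)
s=r.sense(); print(s['clock'],s['eef_pos'],s['contact_force'])
c=r.get_calibration("wrist");im=r.grab_frame("wrist")[:,:,::-1].copy(); cv2.imwrite(f"pics/{sys.argv[1]}.png",im)
hsv=cv2.cvtColor(im,cv2.COLOR_BGR2HSV); m=cv2.inRange(hsv,(0,70,30),(25,255,255))
u=proj(c,[[s['eef_pos'][0],s['eef_pos'][1]+31,298]])[0]; print("expected px",u)
n,l,st,ce=cv2.connectedComponentsWithStats(m); i=l[int(u[1]),int(u[0])]; print(i,st[i],ce[i])
if i:
    k=max(cv2.findContours((l==i).astype(np.uint8),0,cv2.CHAIN_APPROX_NONE)[0],key=cv2.contourArea).reshape(-1,2)
    print(cv2.minEnclosingCircle(ray(c,k,298)[:,:2].astype(np.float32)))
E
python3 look.py w8
```

```text
15.375 [578.9 -63.9 297.3] [-0.8 -0.  -0.2]
expected px [256.8 202.6]
3 [ 213  158   90   87 6160] [257.7 201.4]
((579.4138793945312, -33.26689147949219), 21.134288787841797)
```

>>> carry_out([
  {"dp": [5, 0, 0], "yaw": 0},
  {"dp": [11, -0.5, 0], "yaw": 0},
  {"dp": [17, -1, 0], "yaw": 0},
  {"dp": [23, -1.5, 0], "yaw": 0},
  {"dp": [29, -1.5, 0], "yaw": 0},
  {"dp": [35, -1.5, 0], "yaw": 0},
  {"dp": [41, -1.5, 0], "yaw": 0},
  {"dp": [46, -1.5, 0], "yaw": 0},
  {"dp": [46, -1.5, 0], "yaw": 0},
  {"dp": [46, -1.5, 0], "yaw": 0},
])

```text
clock: 16.68
eef_pos: [578.3, -18.2, 297.3]
tcp_rot: [-3.142, 0.0, 1.55]
contact_force: [0.2, 0.4, -0.3]
opening: 0.141
grasp_force: 0.0
```

```bash
python3 look.py w9
```

```text
16.675 [578.3 -18.2 297.3] [ 0.2  0.4 -0.3]
expected px [256.8 202.5]
0 [     0      0    512    384 129077] [232.4 224.3]
```

The lid has left the tray. I'll rise and look into the mould.

>>> carry_out([
  {"dp": [-5, 0, -20], "yaw": 0},
  {"dp": [-5, 0, -60], "yaw": 0},
  {"dp": [-5, 0, -100], "yaw": 0},
  {"dp": [10, 0, -120], "yaw": 0},
  {"dp": [40, 0, -120], "yaw": 0},
  {"dp": [70, 0, -120], "yaw": 0},
  {"dp": [90, 0, -120], "yaw": 0},
  {"dp": [90, 0, -120], "yaw": 0},
  {"dp": [90, 0, -120], "yaw": 0},
  {"dp": [90, 0, -120], "yaw": 0},
])

```text
clock: 17.98
eef_pos: [580.2, 71.0, 417.2]
tcp_rot: [-3.142, 0.0, 1.549]
contact_force: [-0.1, 0.1, 0.3]
opening: 0.142
grasp_force: 0.0
```

```bash
python3 - <<'E'
from h import *
np.set_printoptions(precision=1,suppress=True)
s=r.sense(); print(s['clock'],s['eef_pos'])
c=r.get_calibration("wrist");im=r.grab_frame("wrist")[:,:,::-1].copy(); cv2.imwrite("pics/w10.png",im)
hsv=cv2.cvtColor(im,cv2.COLOR_BGR2HSV); m=cv2.inRange(hsv,(0,70,30),(25,255,255))
q=proj(c,[[524,151,46],[631,150,46],[630,60,46],[524,60,46]]); print("mould px",q)
k=np.zeros_like(m); cv2.fillConvexPoly(k,q.astype(int),255); m&=k; m=cv2.morphologyEx(m,cv2.MORPH_OPEN,np.ones((5,5)))
for t in cv2.findContours(m,0,cv2.CHAIN_APPROX_NONE)[0]:
    t=t.reshape(-1,2); ce,R=cv2.minEnclosingCircle(ray(c,t,38)[:,:2].astype(np.float32)); P=t
    print(cv2.contourArea(t),ce,R, cv2.fitEllipse(t) if len(t)>5 else 0, cv2.boundingRect(t))
    x,y,w,h=cv2.boundingRect(t); row=hsv[y+h//2,x-3:x+w+3,2]; print(row); print(hsv[y-3:y+h+3,x+w//2,2])
E
```

```text
17.975 [580.2  71.  417.2]
mould px [[220.   88.7]
 [289.7  87.9]
 [288.5 146.1]
 [223.1 147.5]]
469.0 (586.259765625, 105.20537567138672) 20.051071166992188 ((260.9196472167969, 117.50019836425781), (24.04397964477539, 24.921611785888672), 2.644059419631958) (249, 105, 25, 26)
[216 215 201 180 177 177 185 187 184 183 183 183 182 181 181 180 180 180
 180 182 182 183 182 181 169 156 155 165 203 219 217]
[222 221 205 185 180 180 184 183 179 175 170 168 169 176 182 181 180 182
 183 185 186 185 184 182 179 175 144 137 147 188 214 218]
```

The lid is in the mould: a full disc of about 41 mm, 9 mm off the mould's centre in each axis, where ±34 mm is allowed. It appears round, so it lies flat, and it shows the shaded ring of the tapered plug on top. The robot is clear of everything, so I'll hand in.

```bash
python3 -c "
from rig import r
print(r.sign_off())"
```

```text
the job is handed in; nothing more can be done
None
```

I handed the job in at about 18 s: the mould is against the turner's foot within about 2 mm of centre, and the lid dropped through and lies flat in it; plug-up is inferred from a shaded ring in the last wrist image, and no verdict came back.

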